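# Centre a grain mill's crank in its free play and lock it

## Robot

A 6-joint arm with a two-finger parallel gripper is mounted at the origin on the work surface. World frame = base frame: x ahead of the robot, y to its left, z up, the work surface at z = 0. Lengths are in m, angles in rad, forces in N, time in s.
With the tool pointing down it reaches from about 0.375 to 0.925 m from the base axis. Payload 5.7 kg.
Tool frame: the origin (TCP) lies midway between the tips of the shut fingers; the grasp point (between the pads) lies 19 mm behind it; z points along the fingers, y is the line along which they close (so a half turn about z gives the same grasp; the last joint's range is limited). The gripper opens to 85 mm and grips with 20 to 120 N. Pads are 22 mm wide; open, the fingers measure 114 mm over their backs; the gripper's body (76 mm by 85 mm) begins 54 mm behind the grasp point. The pads swing forward as they close: fully open they stand 13 mm farther back than shut.
Start: joints at [1.076, 0.359, 1.51, -0, 1.272, -0.115], TCP at [0.222, 0.557, 0.231] pointing down, gripper open.
Joint ranges: [-2.97, 2.97], [-1.01, 2.36], [0.21, 2.38], [-0.96, 4.11], [0.2, 2.71], [-2.98, 2.98]. Speed limits (rad/s): [2.39, 2.39, 3.14, 3.14, 3.14, 3.14].

## Interface

Orientations are given as a 3x3 rotation matrix whose columns are the frame's x, y, z axes.
In Python, from station import ctrl gives the robot as it stands.
- The arm moves only by the tool step_arm, never from a script. Its argument "targets" is a list that holds one entry, the list of rows, each a list of 5 numbers: the opening, from 0 (shut) to 1 (fully open), then the shift along the tool's x, y, z in mm, then the turn about the tool's z in degrees. In form: [[[grip, tx, ty, tz, spin], ...]]. A call has 1 to 12 rows; each row is the pose to reach, as a shift and turn from the pose commanded when the call began, along the tool's axes at that moment; what a row does not reach only later rows make up. A row lasts 1/10 s, in which the tool goes at most 50 mm and 8.59 degrees, less where a joint would pass 70% of its speed; a pose out of reach is approached as far as the arm can. A call with a gripper value outside its range is refused whole. The fingers move at their own pace and stop on an object; "newtons" is the grip in N (left out, the last holds). Time passes only in rows, so rows that repeat a pose let the fingers close. It gives the time, the measured TCP pose, the force and the opening at its end, in the units of the state.
- ctrl.get_state(): the state, without advancing time (a new reading comes with each control period).
- ctrl.snapshot(name): name is "scene" or "top" or "wrist"; returns the picture (420x560x3 uint8, red, green, blue); there is no depth.
- ctrl.camera_params(name): a dict with "vertical_fov" (degrees; the focal length in pixels is half the picture's height over the tangent of half this angle, whatever the lens; pixels are square), "cx", "cy" (the principal point, pixels), "view" (4x4, takes a point from world to camera coordinates). Camera axes: x right, y up, looking along -z (the intrinsics and any distortion apply to the point x, -y, -z); pixel columns grow to the right and rows downward; lengths in m; the calibration is good to about 2 mm. The wrist camera is an equidistant fisheye: a pixel r from the principal point sees the ray r / f radians off the axis. A picture is of the moment at which its call begins: read the wrist's pose just before it. camera_params takes no time and is no camera call; for the wrist camera it gives the pose at the moment of the call.
- ctrl.sign_off(): hands the job in, once; it reports no verdict.
The state is a dict: "clock": time; "joint_pos": joint angles; "qvel": joint speeds; "tau": joint torques, N m; "tool_pos": TCP position; "orientation": TCP orientation; "ft_force": force on the tool from outside, world axes, zero at the start; "wrist_torque": the same for the moment, N m; "opening": finger opening in m.
Only numpy, scipy, OpenCV 4.12 (cv2) and the standard library are available. Lean on these libraries where they do the work, as an engineer would, in place of code of your own. Each camera call takes 0.05 s, during which the arm holds its last target. There are 200 camera calls.

## Task

Lock the hand mill's crank for cleaning. Gently feel out the free play of the crank: swing it counter-clockwise (seen from above) until you clearly feel the drive resist and pause there a moment, then clockwise until it resists again and pause; never force the drive. Then set the crank in the middle between these two ends, where the lock pin lines up with its hole, press the pin fully home with light force, and let go, leaving the things around the mill where they are.

Things in the scene. Friction and masses are not known exactly. Their poses are not given: they have to be found in the camera images.
- mill: hand grain mill, fixed: wooden box 170 x 170 on a 190 x 190 foot, 149 high with its steel collar; small feed chute on its -x side reaching 140 from the axis, top below z 150. Origin: centre of the underside, on the vertical crank axis; z up. The crank starts within 0.5 rad of its x axis, but that axis does not tell the middle of the free play.
- crank: the turning crank on the mill: steel disc of radius 82 (z 150 to 172), on it a bar 24 wide (top z 180) along its +x to 137 from the axis, a hub of radius 16 (top z 192) and the knob. Origin: on the axis at counter height; x along the bar, z up; turns about z, positive counter-clockwise from above. In its free play it turns with about 1 N at the knob (pinched by fingers that do not turn along: about 3 N) and stays where left.
- knob (a point): middle of the upright wooden crank knob, a cylinder of diameter 26, z 180 to 225, 125 from the crank axis along the crank's x; this point is at z 202.5. Free space around it except for the bar below and inward. The free play is 0.2 to 0.4 rad in all and differs each time; past either end the spring-like drive resists, rising about 0.65 N per mm at the knob, alike both ways.
- lock_pin: steel push pin with a round head of diameter 22, 8 thick, on the crank bar 60 from the axis towards the knob. Origin: centre of the head's top, z 206 when out. It slides straight down against 3 N friction and stays: z 194 fully home (12 travel). It enters its hole only with the crank within about 0.035 rad of the middle of the free play; elsewhere it stops hard at z 203.
- drive (a joint): how far the mill's hidden drive is wound up by the crank, rad: 0 while the crank is in its free play, positive when pushed counter-clockwise past the end, negative clockwise (10 N m per rad). Up to 0.1 is gentle; beyond 0.15 the drive is being forced. It springs back when let go.
- cup: loose white cup without handle, radius 38, height 85, near the mill; origin: centre of its underside; leave it alone
- jar: loose closed jar, radius 34, height 100, near the mill; origin: centre of its underside; leave it alone
- scoop: loose wooden spoon lying on the counter near the mill; origin: centre of its underside; leave it alone
- loaf: loose round loaf, radius 68, height 70, on a wooden board; origin: centre of its underside; leave it alone
- bowl: loose open bowl, radius 70, height 55; origin: centre of its underside; leave it alone
- jam: loose small closed jar, radius 32, height 85; origin: centre of its underside; leave it alone
- tin: loose can, radius 40, height 120; origin: centre of its underside; leave it alone

How it is judged:
By the outcome, as a careful person would: the job done as asked, in the order asked, and still so for the second after the job is handed in, with the robot touching nothing.
It also fails if it takes over 72 s, if anything falls off the work surface, if the arm or the gripper's body presses on something with over 40 N, if the wrist force passes 120 N, or if a joint passes its speed limit or range.

## Working session

There is one attempt and no reset: what is moved stays moved. The work goes in short steps, Python scripts to look and compute and a tool call to move; the robot and the scene stay as the last step left them, time stands still between calls to the robot, and variables do not carry over. Pictures are saved under pics/ and viewed, on a budget of 10 in all, crops included, one or two more only if the job needs it, and the job is handed in when it is done.

Besides the shell and the picture viewer there is one more tool, called in YAML: its name, and indented under it one key for each argument. step_arm: Moves the arm, as the interface text tells. Its arguments: {"type":"object","properties":{"targets":{"type":"array"},"newtons":{"type":"number"}},"required":["targets"]}

```bash
mkdir -p pics
cat > h.py <<'E'
import numpy as np, cv2
from station import ctrl
def ray(p,u,v):
    f=210/np.tan(np.radians(p["vertical_fov"])/2)
    V=np.array(p["view"]); R=V[:3,:3]; c=-R.T@V[:3,3]
    return c, R.T@np.array([(u-p["cx"])/f,-(v-p["cy"])/f,-1.])
def atz(p,u,v,z):
    c,d=ray(p,u,v); return c+d*(z-c[2])/d[2]
def proj(p,P):
    f=210/np.tan(np.radians(p["vertical_fov"])/2)
    V=np.array(p["view"]); q=V[:3,:3]@np.array(P)+V[:3,3]
    return p["cx"]+f*q[0]/-q[2], p["cy"]-f*q[1]/-q[2]
def save(n,im): cv2.imwrite("pics/"+n+".png",np.ascontiguousarray(im[:,:,::-1]))
E
python3 - <<'E'
from h import *
a=ctrl.snapshot("top");b=ctrl.snapshot("scene")
save("top",a);save("scene",b)
for n in("top","scene"):print(n,ctrl.camera_params(n))
s=ctrl.get_state();print(s["clock"],s["tool_pos"],s["orientation"],s["ft_force"])
E
```

```text
top {'vertical_fov': 42.33897980451444, 'cx': 281.7181975328076, 'cy': 213.1791797106193, 'view': array([[ 0.00948763, -0.99982422, -0.01617155, -0.00914239],
       [ 0.99140133,  0.00729447,  0.13065295, -0.58503951],
       [-0.13051202, -0.01727208,  0.99129627, -1.85004006],
       [ 0.        ,  0.        ,  0.        ,  1.        ]])}
scene {'vertical_fov': 55.6620038062362, 'cx': 273.19889757803395, 'cy': 208.73460366946998, 'view': array([[-0.90641851, -0.42233211,  0.00640963,  0.51836873],
       [ 0.40171261, -0.85727712,  0.32202937, -0.29748424],
       [-0.13050851,  0.2944682 ,  0.94670798, -1.17248851],
       [ 0.        ,  0.        ,  0.        ,  1.        ]])}
0.1 [0.22214165 0.55668658 0.23053791] [[-9.28724068e-01  3.70770702e-01 -8.32283415e-04]
 [ 3.70771567e-01  9.28722923e-01 -1.47555642e-03]
 [ 2.25867597e-04 -1.67897179e-03 -9.99998565e-01]] [-0.23011279 -0.47427085 -1.36760545]
```

View pics/top.png

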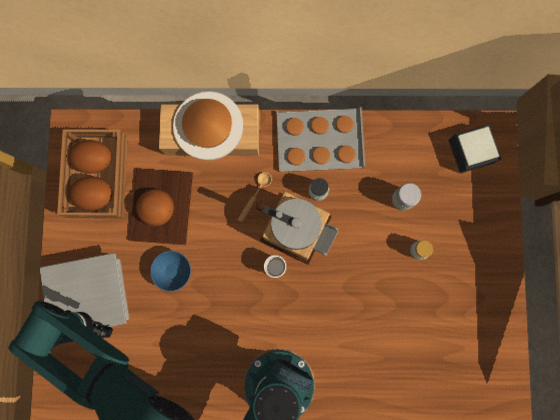

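View pics/scene.png

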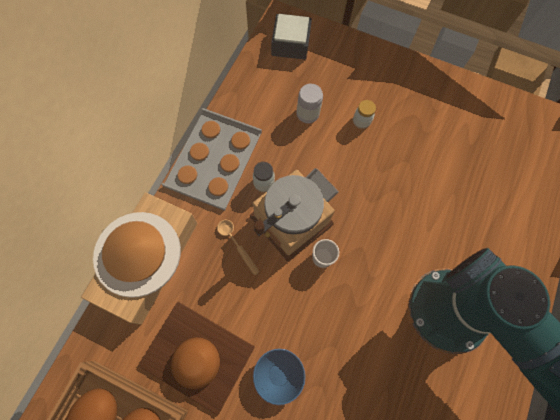

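The top view shows the mill near (296,224), with the bar running left to about (262,210). The cup is at (275,266), the jar at (318,188) and the spoon around (255,195). I'll enlarge both views.

Run:
```python
from h import *
a=cv2.imread("pics/top.png")[165:285,225:355]; b=cv2.imread("pics/scene.png")[160:280,210:350]
a=cv2.resize(a,(390,360),interpolation=3); b=cv2.resize(b,(420,360),interpolation=3)
a=cv2.resize(a,None,fx=1.0,fy=1.0)
o=np.hstack([a,b[:, :410]]); cv2.imwrite("pics/crop.png",o)
```

```text
(no output)
```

View pics/crop.png

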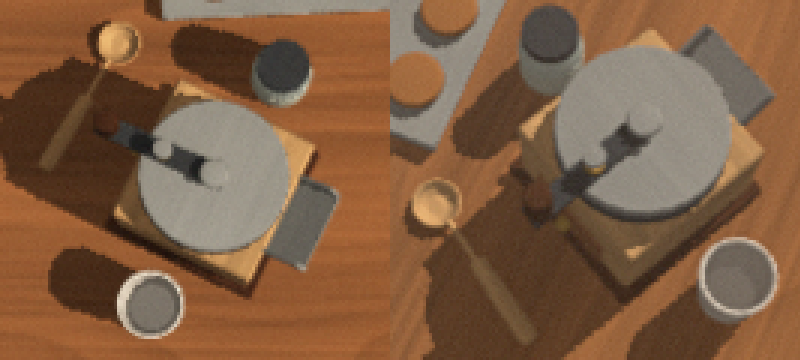

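In the crop, the top view puts the hub at (296.7,222.3), the pin head at (279,214.7) and the knob top at (259.3,205.3). In the scene view they are at (295.3,200.7), (278.7,213.3) and (259,225).

Run:
```python
from h import *
T=ctrl.camera_params("top");S=ctrl.camera_params("scene")
for n,t,s,z in(("hub",(296.7,222.3),(295.3,200.7),.192),("disc",(296.3,223.3),(295,201.5+.0),.172),("pin",(279,214.7),(278.7,213.3),.206),("knob",(259.3,205.3),(259,225),.225),("cup",(275.3,266.3),(325.7,252),.085),("jar",(319,188),(263.3,171),.1)):
    print(n,atz(T,*t,z).round(4),atz(S,*s,z).round(4))
print(ctrl.camera_params("wrist"))
```

```text
hub [ 0.5359 -0.0549  0.192 ] [ 0.5312 -0.0513  0.192 ]
disc [ 0.5349 -0.0539  0.172 ] [ 0.5329 -0.0559  0.172 ]
pin [0.5581 0.0014 0.206 ] [0.5552 0.0046 0.206 ]
knob [0.585  0.0632 0.225 ] [0.5854 0.0604 0.225 ]
cup [0.3992 0.0148 0.085 ] [0.399  0.0164 0.085 ]
jar [ 0.6639 -0.1307  0.1   ] [ 0.6664 -0.1303  0.1   ]
{'vertical_fov': 65.70646984690485, 'cx': 283.34606235572244, 'cy': 211.76013951635306, 'view': array([[ 3.71520941e-01,  9.28424269e-01, -7.53655063e-04,
        -5.99522791e-01],
       [-8.86600014e-01,  3.54543293e-01, -2.97051288e-01,
         3.89103229e-02],
       [-2.75522422e-01,  1.11028965e-01,  9.54861228e-01,
        -3.78966605e-01],
       [ 0.00000000e+00,  0.00000000e+00,  0.00000000e+00,
         1.00000000e+00]])}
```

step_arm:
  targets:
    - [[1,-521,-325,-60,91.5],[1,-521,-325,-60,91.5],[1,-521,-325,-60,91.5],[1,-521,-325,-60,91.5],[1,-521,-325,-60,91.5],[1,-521,-325,-60,91.5],[1,-521,-325,-60,91.5],[1,-521,-325,-60,91.5],[1,-521,-325,-60,91.5],[1,-521,-325,-60,91.5],[1,-521,-325,-60,91.5],[1,-521,-325,-60,91.5]]

```text
clock: 1.3
tool_pos: [0.5764, 0.0739, 0.2895]
orientation: [[0.398, 0.917, -0.001], [0.917, -0.398, 0.0], [-0.0, -0.001, -1.0]]
ft_force: [0.9, 0.3, -0.4]
opening: 0.0853
```

step_arm:
  targets:
    - [[1,0,0,0,0],[1,0,0,0,0]]

```text
clock: 1.5
tool_pos: [0.5759, 0.0749, 0.289]
orientation: [[0.397, 0.918, -0.001], [0.918, -0.397, 0.0], [-0.0, -0.001, -1.0]]
ft_force: [0.2, 0.3, -0.3]
opening: 0.085
```

```bash
cat >> h.py <<'E'
def fish(p,u,v,z):
    f=210/np.tan(np.radians(p["vertical_fov"])/2)
    V=np.array(p["view"]); R=V[:3,:3]; c=-R.T@V[:3,3]
    a=np.array([u-p["cx"],v-p["cy"]]); r=np.hypot(*a); th=r/f; a=a/max(r,1e-9)*np.sin(th)
    d=R.T@np.array([a[0],-a[1],-np.cos(th)]); return c+d*(z-c[2])/d[2]
E
python3 - <<'E'
from h import *
import pickle
p=ctrl.camera_params("wrist"); im=ctrl.snapshot("wrist"); save("w1",im); pickle.dump(p,open("w1.pkl","wb"))
t=ctrl.snapshot("top"); save("top2",t)
s=ctrl.get_state();print(s["clock"],s["tool_pos"],s["orientation"],s["ft_force"],s["joint_pos"])
E
```

```text
1.6 [0.5747376  0.07657113 0.28903492] [[ 3.94580679e-01  9.18859433e-01 -1.85191724e-03]
 [ 9.18861250e-01 -3.94580519e-01  4.66245744e-04]
 [-3.02316166e-04 -1.88562655e-03 -9.99998177e-01]] [-0.50452696 -0.07986987 -0.5031979 ] [1.30183173e-02 2.84320488e-01 1.47465145e+00 4.98950886e-04
 1.38446643e+00 4.18537194e-01]
```

View pics/w1.png

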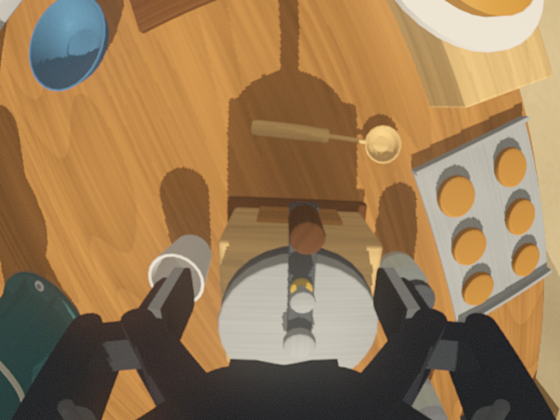

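The wrist view has the knob top at about (307,239), the pin head at (301,302), and the hub top near (300,340) with its lower part close to the gripper.

Run:
```python
from h import *
import pickle
p=pickle.load(open("w1.pkl","rb"))
for n,u,v,z in(("knob",307,239,.225),("pin",301,302,.206),("hub",299.5,342,.192),("discL",219,322,.172),("discR",377,322,.172)): print(n,fish(p,u,v,z).round(4))
```

```text
knob [0.5887 0.0613 0.225 ]
pin [0.5617 0.0035 0.206 ]
hub [ 0.5404 -0.0473  0.192 ]
discL [ 0.4708 -0.0091  0.172 ]
discR [ 0.6153 -0.0738  0.172 ]
```

step_arm:
  targets:
    - [[1,-9,16,20,0],[1,-9,16,50,0],[1,-9,16,75,0],[1,-9,16,99,0],[1,-9,16,99,0],[0.4,-9,16,99,0],[0.4,-9,16,99,0],[0.4,-9,16,99,0]]
  newtons: 20

```text
clock: 2.4
tool_pos: [0.5879, 0.0616, 0.1923]
orientation: [[0.394, 0.919, 0.003], [0.919, -0.394, -0.0], [0.001, 0.003, -1.0]]
ft_force: [-0.4, 0.5, 0.6]
opening: 0.0445
```

step_arm:
  targets:
    - [[0.1,0,0,0,0],[0.1,0,0,0,0],[0.1,0,0,0,0],[0.1,0,0,0,0],[0.1,0,0,0,0],[0.1,0,0,0,0]]
  newtons: 20

```text
clock: 3.0
tool_pos: [0.5877, 0.0613, 0.1919]
orientation: [[0.395, 0.919, 0.002], [0.919, -0.395, 0.0], [0.001, 0.002, -1.0]]
ft_force: [0.1, 1.2, 6.1]
opening: 0.025
```

step_arm:
  targets:
    - [[0.1,0,-1.5,0,-0.7],[0.1,0,-3,0,-1.4],[0.1,-0.1,-4.5,0,-2.1],[0.1,-0.2,-6.25,0,-2.86],[0.1,-0.2,-6.25,0,-2.86]]

```text
clock: 3.5
tool_pos: [0.5821, 0.0637, 0.1918]
orientation: [[0.349, 0.937, 0.003], [0.937, -0.349, 0.0], [0.001, 0.002, -1.0]]
ft_force: [0.7, 1.4, 5.8]
opening: 0.0254
```

step_arm:
  targets:
    - [[0.1,0,-1.5,0,-0.7],[0.1,0,-3,0,-1.4],[0.1,-0.1,-4.5,0,-2.1],[0.1,-0.2,-6.25,0,-2.86],[0.1,-0.2,-6.25,0,-2.86]]

```text
clock: 4.0
tool_pos: [0.5768, 0.0656, 0.1918]
orientation: [[0.301, 0.953, 0.004], [0.953, -0.301, 0.0], [0.001, 0.003, -1.0]]
ft_force: [2.0, 0.0, 6.2]
opening: 0.0249
```

step_arm:
  targets:
    - [[0.1,0,-1.5,0,-0.7],[0.1,0,-3,0,-1.4],[0.1,0,-3,0,-1.4],[0.1,0,-3,0,-1.4]]

```text
clock: 4.4
tool_pos: [0.5741, 0.0664, 0.1918]
orientation: [[0.278, 0.96, 0.004], [0.96, -0.278, 0.0], [0.001, 0.004, -1.0]]
ft_force: [3.7, 0.1, 6.1]
opening: 0.0254
```

```bash
cat > st.py <<'E'
from h import *
s=ctrl.get_state(); P=np.array(s["tool_pos"])[:2]-[.5362,-.0535]; R=np.array(s["orientation"]); a=np.arctan2(P[1],P[0]); F=np.array(s["ft_force"])
t=np.array([-np.sin(a),np.cos(a),0])
print(s["clock"],s["tool_pos"].round(5),"r",np.hypot(*P).round(4),"ang",a.round(4),"toolx",np.arctan2(R[1,0],R[0,0]).round(4),"Ft",(F@t).round(2),"F",F.round(2),"M",np.array(s["wrist_torque"]).round(2))
E
python3 st.py
```

```text
4.4 [0.57414 0.06642 0.19185] r 0.1258 ang 1.2644 toolx 1.2887 Ft -3.51 F [3.71 0.1  6.11] M [ 0.1  -0.29 -0.2 ]
```

step_arm:
  targets:
    - [[0.1,0,-1.5,0,-0.7],[0.1,0,-3,0,-1.4],[0.1,0,-3,0,-1.4],[0.1,0,-3,0,-1.4],[0.1,0,-3,0,-1.4]]

```text
clock: 4.9
tool_pos: [0.5717, 0.0671, 0.1919]
orientation: [[0.254, 0.967, 0.005], [0.967, -0.254, -0.0], [0.001, 0.005, -1.0]]
ft_force: [4.5, -0.1, 6.0]
opening: 0.0253
```

```bash
python3 st.py
```

```text
4.9 [0.57166 0.06707 0.19186] r 0.1257 ang 1.2848 toolx 1.3135 Ft -4.36 F [ 4.52 -0.1   6.01] M [-0.01 -0.51 -0.11]
```

step_arm:
  targets:
    - [[0.1,0,-1.2,0,-0.6],[0.1,0,-2.5,0,-1.15],[0.1,0,-2.5,0,-1.15],[0.1,0,-2.5,0,-1.15],[0.1,0,-2.5,0,-1.15],[0.1,0,-2.5,0,-1.15],[0.1,0,-2.5,0,-1.15],[0.1,0,-2.5,0,-1.15],[0.1,0,-2.5,0,-1.15],[0.1,0,-2.5,0,-1.15]]

```text
clock: 5.9
tool_pos: [0.5695, 0.0677, 0.1919]
orientation: [[0.235, 0.972, 0.005], [0.972, -0.235, -0.0], [0.001, 0.005, -1.0]]
ft_force: [4.3, -0.1, 5.0]
opening: 0.0255
```

```bash
python3 st.py
```

```text
5.9 [0.56951 0.06768 0.19185] r 0.1257 ang 1.3026 toolx 1.3335 Ft -4.17 F [ 4.29 -0.14  4.99] M [-0.06 -0.63 -0.24]
```

step_arm:
  targets:
    - [[0.1,0,0,0,0],[0.1,0,0,0,0]]

```text
clock: 6.1
tool_pos: [0.5695, 0.0677, 0.1918]
orientation: [[0.235, 0.972, 0.005], [0.972, -0.235, -0.0], [0.001, 0.005, -1.0]]
ft_force: [3.9, -1.0, 4.8]
opening: 0.0257
```

```bash
python3 st.py
python3 - <<'E'
from h import *
im=ctrl.snapshot("wrist"); save("w2",im)
E
python3 st.py
```

```text
6.1 [0.56949 0.06767 0.19183] r 0.1257 ang 1.3027 toolx 1.3335 Ft -3.99 F [ 3.86 -1.01  4.8 ] M [ 0.03 -0.7  -0.23]
6.15 [0.5695  0.06767 0.19185] r 0.1257 ang 1.3026 toolx 1.3334 Ft -5.19 F [ 5.18 -0.72  5.31] M [-0.05 -0.66 -0.24]
```

View pics/w2.png

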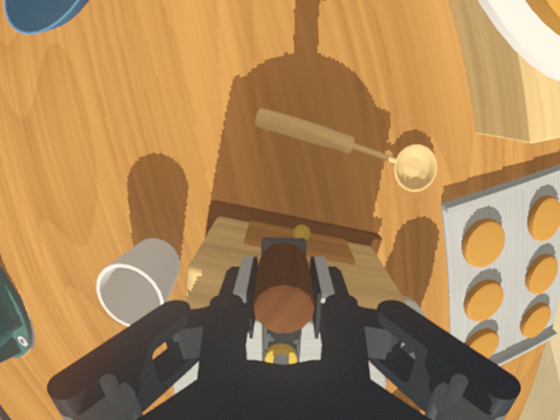

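The pads hold the knob well: it sits centred between them at about (285,290). I'll go slightly further and average readings while paused.

step_arm:
  targets:
    - [[0.1,0,-1,0,-0.45],[0.1,0,-2,0,-0.9],[0.1,0,-2,0,-0.9],[0.1,0,-2,0,-0.9],[0.1,0,-2,0,-0.9]]

```text
clock: 6.65
tool_pos: [0.568, 0.068, 0.1918]
orientation: [[0.22, 0.976, 0.006], [0.976, -0.22, -0.001], [0.001, 0.006, -1.0]]
ft_force: [7.1, -1.4, 3.9]
opening: 0.0253
```

```bash
cat > avg.py <<'E'
from h import *
L=[]
for i in range(12):
    ctrl.snapshot("wrist"); s=ctrl.get_state()
    P=np.array(s["tool_pos"])[:2]-[.5362,-.0535]; a=np.arctan2(P[1],P[0]); t=np.array([-np.sin(a),np.cos(a),0]); rd=np.array([np.cos(a),np.sin(a),0])
    F=np.array(s["ft_force"]);M=np.array(s["wrist_torque"]); L.append([a,F@t,F@rd,M@t,M@rd,M[2]])
print(s["clock"],"ang Ft Fr Mt Mr Mz",np.mean(L,0).round(3),np.std(L,0).round(3),s["tool_pos"])
E
python3 avg.py
```

```text
7.25 ang Ft Fr Mt Mr Mz [ 1.315 -7.032  0.805 -0.129 -0.863 -0.207] [0.    0.478 0.531 0.029 0.022 0.042] [0.56803162 0.06799729 0.19184348]
```

step_arm:
  targets:
    - [[0.1,0,2.5,0,1.15],[0.1,-0.1,5,0,2.3],[0.1,-0.2,7.5,0,3.44],[0.1,-0.4,10,0,4.6],[0.1,-0.6,12.5,0,5.7],[0.1,-0.9,15,0,6.9],[0.1,-1.2,17.4,0,8],[0.1,-1.6,19.8,0,9.1],[0.1,-2,22.2,0,10.2],[0.1,-2.4,24.5,0,11.3],[0.1,-2.4,24.5,0,11.3]]

```text
clock: 8.35
tool_pos: [0.5897, 0.0602, 0.1918]
orientation: [[0.406, 0.914, 0.003], [0.914, -0.406, -0.001], [0.0, 0.003, -1.0]]
ft_force: [2.5, -0.4, 7.3]
opening: 0.0251
```

```bash
python3 avg.py
```

```text
8.95 ang Ft Fr Mt Mr Mz [ 1.131 -2.277  0.271  0.051 -0.28   0.176] [0.    0.424 0.576 0.03  0.026 0.027] [0.58966688 0.06026885 0.19181039]
```

step_arm:
  targets:
    - [[0.1,0,2,0,0.9],[0.1,-0.1,4,0,1.8],[0.1,-0.2,6.25,0,2.86],[0.1,-0.2,6.25,0,2.86]]

```text
clock: 9.35
tool_pos: [0.5953, 0.0575, 0.1918]
orientation: [[0.451, 0.892, 0.003], [0.892, -0.451, -0.001], [0.0, 0.003, -1.0]]
ft_force: [2.5, -1.5, 7.1]
opening: 0.0254
```

```bash
sed -i 's/range(12)/range(6)/' avg.py; python3 avg.py
```

```text
9.65 ang Ft Fr Mt Mr Mz [ 1.082 -2.246 -0.286  0.031 -0.271  0.17 ] [0.    0.333 0.375 0.016 0.033 0.015] [0.59528024 0.05751232 0.19182053]
```

step_arm:
  targets:
    - [[0.1,0,2,0,0.9],[0.1,-0.1,4,0,1.8],[0.1,-0.2,6.25,0,2.86],[0.1,-0.2,6.25,0,2.86]]

```text
clock: 10.05
tool_pos: [0.6008, 0.0544, 0.1918]
orientation: [[0.495, 0.869, 0.003], [0.869, -0.495, -0.001], [0.001, 0.003, -1.0]]
ft_force: [2.5, -0.9, 7.1]
opening: 0.0249
```

```bash
python3 avg.py
```

```text
10.35 ang Ft Fr Mt Mr Mz [ 1.032 -2.063 -0.143  0.047 -0.291  0.172] [0.    0.324 0.722 0.02  0.037 0.026] [0.60072573 0.05448446 0.19181828]
```

step_arm:
  targets:
    - [[0.1,0,2,0,0.9],[0.1,-0.1,4,0,1.8],[0.1,-0.2,6.25,0,2.86],[0.1,-0.2,6.25,0,2.86]]

```text
clock: 10.75
tool_pos: [0.6061, 0.0511, 0.1918]
orientation: [[0.538, 0.843, 0.003], [0.843, -0.538, -0.001], [0.001, 0.003, -1.0]]
ft_force: [1.9, -1.5, 7.4]
opening: 0.0252
```

```bash
python3 avg.py
```

```text
11.05 ang Ft Fr Mt Mr Mz [ 0.982 -2.289  0.042  0.064 -0.281  0.153] [0.    0.766 0.346 0.048 0.02  0.009] [0.6060169  0.0511507  0.19184151]
```

step_arm:
  targets:
    - [[0.1,0,2,0,0.9],[0.1,-0.1,4,0,1.8],[0.1,-0.2,6.25,0,2.86],[0.1,-0.2,6.25,0,2.86]]

```text
clock: 11.45
tool_pos: [0.6111, 0.0476, 0.1918]
orientation: [[0.579, 0.815, 0.002], [0.815, -0.579, -0.001], [0.001, 0.003, -1.0]]
ft_force: [0.9, -0.1, 9.0]
opening: 0.0253
```

```bash
python3 avg.py
```

```text
11.75 ang Ft Fr Mt Mr Mz [ 0.934 -1.28  -0.169  0.034 -0.258  0.2  ] [0.    0.334 0.34  0.029 0.029 0.019] [0.61105345 0.04763739 0.19182804]
```

step_arm:
  targets:
    - [[0.1,0,1.5,0,0.7],[0.1,0,3,0,1.4],[0.1,0,3,0,1.4]]

```text
clock: 12.05
tool_pos: [0.6132, 0.046, 0.1918]
orientation: [[0.599, 0.801, 0.002], [0.801, -0.599, -0.001], [0.0, 0.002, -1.0]]
ft_force: [0.7, -1.1, 8.4]
opening: 0.0254
```

```bash
python3 avg.py
```

```text
12.35 ang Ft Fr Mt Mr Mz [ 0.912 -1.252 -0.367  0.087 -0.167  0.253] [0.    0.428 0.458 0.033 0.027 0.017] [0.61322011 0.0460034  0.19179967]
```

step_arm:
  targets:
    - [[0.1,0,1.5,0,0.7],[0.1,0,3,0,1.4],[0.1,0,3,0,1.4]]

```text
clock: 12.65
tool_pos: [0.6151, 0.0444, 0.1918]
orientation: [[0.618, 0.786, 0.001], [0.786, -0.618, -0.0], [0.0, 0.001, -1.0]]
ft_force: [-0.8, -0.0, 9.2]
opening: 0.0255
```

```bash
python3 avg.py
```

```text
12.95 ang Ft Fr Mt Mr Mz [ 0.893  0.337 -0.911  0.134  0.095  0.196] [0.    0.646 0.557 0.016 0.023 0.04 ] [0.61502998 0.04446633 0.19177302]
```

step_arm:
  targets:
    - [[0.1,0,1.2,0,0.6],[0.1,0,2.5,0,1.15],[0.1,0,2.5,0,1.15]]

```text
clock: 13.25
tool_pos: [0.6168, 0.0431, 0.1918]
orientation: [[0.634, 0.774, 0.0], [0.774, -0.634, -0.0], [-0.0, 0.0, -1.0]]
ft_force: [-2.3, 1.3, 10.2]
opening: 0.0256
```

```bash
python3 avg.py
```

```text
13.55 ang Ft Fr Mt Mr Mz [ 0.875  1.709 -0.412  0.131  0.16   0.266] [0.    0.269 0.238 0.024 0.036 0.023] [0.61678396 0.04303337 0.19177866]
```

step_arm:
  targets:
    - [[0.1,0,1,0,0.45],[0.1,0,2,0,0.9],[0.1,0,2,0,0.9],[0.1,0,2,0,0.9],[0.1,0,2,0,0.9]]

```text
clock: 14.05
tool_pos: [0.6178, 0.042, 0.1917]
orientation: [[0.646, 0.764, -0.001], [0.764, -0.646, 0.0], [-0.0, -0.001, -1.0]]
ft_force: [-3.4, 1.1, 10.4]
opening: 0.0255
```

```bash
sed -i 's/range(6)/range(12)/' avg.py; python3 avg.py
```

```text
14.65 ang Ft Fr Mt Mr Mz [ 0.864  2.635 -0.849  0.17   0.392  0.201] [0.    0.524 0.56  0.028 0.022 0.032] [0.6178402  0.04202735 0.19174159]
```

step_arm:
  targets:
    - [[0.1,0,-3.1,0,-1.4],[0.1,-0.2,-6.3,0,-2.9],[0.1,-0.4,-9.4,0,-4.3],[0.1,-0.6,-12.5,0,-5.7],[0.1,-1,-15.7,0,-7.2],[0.1,-1.4,-18.8,0,-8.6],[0.1,-1.9,-21.9,0,-10],[0.1,-2.5,-24.9,0,-11.5],[0.1,-3.2,-28,0,-12.9],[0.1,-3.2,-28,0,-12.9],[0.1,-3.2,-28,0,-12.9]]

```text
clock: 15.75
tool_pos: [0.5952, 0.0574, 0.1917]
orientation: [[0.459, 0.888, 0.001], [0.888, -0.459, -0.0], [0.0, 0.001, -1.0]]
ft_force: [-0.3, 0.6, 8.8]
opening: 0.0257
```

```bash
python3 avg.py
```

```text
16.35 ang Ft Fr Mt Mr Mz [ 1.082  0.581 -0.091  0.079  0.113  0.046] [0.    0.56  0.492 0.029 0.03  0.02 ] [0.59518956 0.05735796 0.19174384]
```

step_arm:
  targets:
    - [[0.1,0,1,0,0.5],[0.1,0,1,0,0.5],[0.1,0,1,0,0.5],[0.6,0,1,0,0.5],[0.6,0,1,0,0.5],[0.6,0,1,0,0.5],[0.6,0,1,0,0.5],[0.6,0,1,-40,0.5],[0.6,0,1,-80,0.5],[0.6,0,1,-110,0.5],[0.6,0,1,-110,0.5]]

```text
clock: 17.45
tool_pos: [0.5986, 0.0569, 0.3056]
orientation: [[0.467, 0.884, 0.009], [0.884, -0.467, -0.0], [0.004, 0.008, -1.0]]
ft_force: [-0.0, 0.6, -0.3]
opening: 0.0512
```

Run:
```python
from h import *
import pickle
p=ctrl.camera_params("wrist"); im=ctrl.snapshot("wrist"); pickle.dump(p,open("w3.pkl","wb"))
c=im[180:400,180:420]; save("w3",cv2.resize(c,(720,660),interpolation=3)[:600])
s=ctrl.get_state(); print(s["clock"],s["tool_pos"],s["orientation"].round(4),s["ft_force"],s["wrist_torque"])
```

```text
17.5 [0.59729553 0.05694857 0.30299299] [[ 4.676e-01  8.840e-01  4.800e-03]
 [ 8.840e-01 -4.676e-01 -2.000e-04]
 [ 2.000e-03  4.300e-03 -1.000e+00]] [-0.47756319  0.50078951 -0.56046255] [-0.01952542 -0.00500471 -0.01347534]
```

View pics/w3.png

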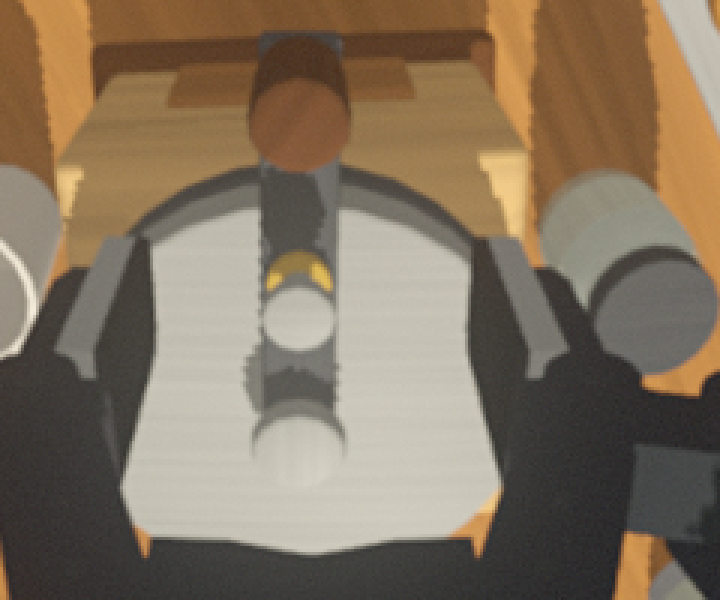

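The crank is released, and the bar is centred in the wrist view: knob top at crop (300,123), pin head (299,319), hub (299,445).

Run:
```python
from h import *
import pickle
p=pickle.load(open("w3.pkl","rb"))
P={n:fish(p,u/3+180,v/3+180,z) for n,u,v,z in(("knob",300,123,.225),("pin",299,319,.206),("hub",299,445,.192))}
print(P); s=ctrl.get_state(); R=s["orientation"]; A=np.array([.5362,-.0535])
a=np.arctan2(*(P["knob"][:2]-A)[::-1]); print("knob ang",a)
pin=A+.06*np.array([np.cos(1.072),np.sin(1.072)]); print("pin model",pin)
print(R.T@(np.r_[pin,.215]-s["tool_pos"])*1000, R.T@(P["pin"]+[0,0,.009]-s["tool_pos"])*1000)
```

```text
{'knob': array([0.59807473, 0.05771282, 0.225     ]), 'pin': array([5.66905896e-01, 1.37120330e-04, 2.06000000e-01]), 'hub': array([ 0.54023126, -0.04948035,  0.192     ])}
knob ang 1.0630808113729224
pin model [ 0.56490213 -0.00081046]
[-66.38003819  -2.0075786   87.85137982] [-64.60554102  -0.67940284  87.86068607]
```

step_arm:
  targets:
    - [[0,-33,-1,0,0],[0,-65.5,-1,0,0],[0,-65.5,-1,0,0],[0,-65.5,-1,0,0],[0,-65.5,-1,0,0],[0,-65.5,-1,0,0],[0,-65.5,-1,30,0],[0,-65.5,-1,60,0],[0,-65.5,-1,80,0],[0,-65.5,-1,88,0],[0,-65.5,-1,88,0],[0,-65.5,-1,88,0]]
  newtons: 20

```text
clock: 18.7
tool_pos: [0.5652, -0.0003, 0.2135]
orientation: [[0.467, 0.884, 0.001], [0.884, -0.467, -0.0], [0.0, 0.001, -1.0]]
ft_force: [0.3, 1.3, -0.1]
opening: -0.0002
```

```bash
python3 st.py
```

```text
18.7 [ 5.6523e-01 -2.6000e-04  2.1345e-01] r 0.0606 ang 1.0717 toolx 1.0846 Ft 0.35 F [ 0.3   1.27 -0.05] M [ 0.04 -0.02 -0.02]
```

step_arm:
  targets:
    - [[0,0,0,3,0],[0,0,0,5,0],[0,0,0,7,0],[0,0,0,9,0],[0,0,0,11,0],[0,0,0,12,0],[0,0,0,12,0]]

```text
clock: 19.4
tool_pos: [0.5647, -0.0005, 0.2007]
orientation: [[0.468, 0.884, 0.001], [0.884, -0.468, -0.0], [0.0, 0.001, -1.0]]
ft_force: [1.5, -0.5, 0.4]
opening: -0.0003
```

```bash
python3 st.py
```

```text
19.4 [ 5.6466e-01 -5.2000e-04  2.0066e-01] r 0.0601 ang 1.0779 toolx 1.0841 Ft -1.55 F [ 1.46 -0.55  0.43] M [-0.01 -0.13 -0.03]
```

step_arm:
  targets:
    - [[0,0,0,1.5,0],[0,0,0,3,0],[0,0,0,4.5,0],[0,0,0,5.5,0],[0,0,0,6,0],[0,0,0,6,0]]

```text
clock: 20.0
tool_pos: [0.5645, -0.0005, 0.1946]
orientation: [[0.468, 0.884, 0.0], [0.884, -0.468, -0.0], [-0.0, 0.0, -1.0]]
ft_force: [1.5, -0.3, 2.2]
opening: -0.0004
```

```bash
python3 st.py
```

```text
20.0 [ 5.6449e-01 -4.9000e-04  1.9458e-01] r 0.0601 ang 1.0805 toolx 1.0842 Ft -1.47 F [ 1.53 -0.26  2.22] M [ 0.   -0.22  0.01]
```

Push gently until the force rises clearly at the bottom.

step_arm:
  targets:
    - [[0,0,0,0.5,0],[0,0,0,1,0],[0,0,0,1,0],[0,0,0,1,0]]

```text
clock: 20.4
tool_pos: [0.5645, -0.0005, 0.1941]
orientation: [[0.468, 0.884, 0.0], [0.884, -0.468, -0.0], [-0.0, 0.0, -1.0]]
ft_force: [0.6, -0.2, 5.2]
opening: 0.0003
```

```bash
python3 st.py
```

```text
20.4 [ 5.6449e-01 -4.9000e-04  1.9405e-01] r 0.0601 ang 1.0807 toolx 1.0842 Ft -0.6 F [ 0.59 -0.17  5.15] M [ 0.01 -0.11 -0.03]
```

step_arm:
  targets:
    - [[0,0,0,0.5,0],[0,0,0,1,0],[0,0,0,1,0],[0,0,0,1,0]]

```text
clock: 20.8
tool_pos: [0.5646, -0.0005, 0.1939]
orientation: [[0.468, 0.884, 0.001], [0.884, -0.468, -0.0], [0.0, 0.001, -1.0]]
ft_force: [-0.9, -0.4, 11.7]
opening: 0.0003
```

```bash
python3 st.py
```

```text
20.8 [ 5.6463e-01 -5.4000e-04  1.9393e-01] r 0.0601 ang 1.0782 toolx 1.0842 Ft 0.62 F [-0.9  -0.35 11.72] M [-0.    0.26 -0.03]
```

The pin has bottomed at z 0.194 with 12 N. I'll retract and check.

step_arm:
  targets:
    - [[0,0,0,-10,0],[0,0,0,-40,0],[0,0,0,-80,0],[0,33,0,-110,0],[0,66,0,-110,0],[0,66,0,-110,0],[0,66,0,-110,0]]

```text
clock: 21.5
tool_pos: [0.5944, 0.0583, 0.302]
orientation: [[0.466, 0.885, -0.002], [0.885, -0.466, -0.0], [-0.001, -0.002, -1.0]]
ft_force: [-0.1, -0.7, 0.8]
opening: -0.0
```

Run:
```python
from h import *
im=ctrl.snapshot("wrist"); t=ctrl.snapshot("top")
a=cv2.resize(im[190:400,190:390],(400,420),interpolation=3); b=cv2.resize(t[165:285,225:355],(390,360),interpolation=3)
o=np.zeros((420,790,3),np.uint8); o[:,:400]=a; o[:360,400:]=b; save("w4",o)
s=ctrl.get_state(); print(s["clock"],s["tool_pos"],s["ft_force"])
```

```text
21.6 [0.59402963 0.05732912 0.30171697] [-0.01706619 -0.00956331 -0.20285963]
```

View pics/w4.png

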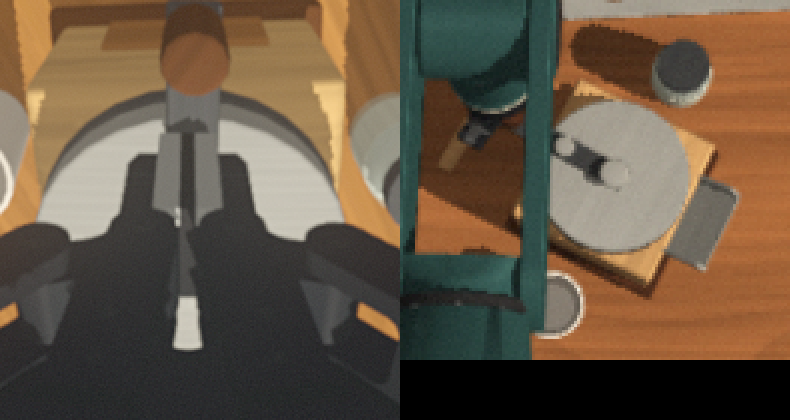

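The shut fingers hide the pin in the wrist view. The cup, jar and spoon are unmoved. I'll open the gripper and look once more.

step_arm:
  targets:
    - [[0.7,0,0,-20,0],[0.7,0,0,-20,0],[0.7,0,0,-20,0],[0.7,0,0,-20,0],[0.7,0,0,-20,0],[0.7,0,0,-20,0]]

```text
clock: 22.2
tool_pos: [0.5949, 0.0578, 0.322]
orientation: [[0.468, 0.884, -0.001], [0.884, -0.468, -0.0], [-0.001, -0.001, -1.0]]
ft_force: [0.4, -0.3, -0.3]
opening: 0.0599
```

Run:
```python
from h import *
p=ctrl.camera_params("wrist");im=ctrl.snapshot("wrist")
save("w5",cv2.resize(im[190:390,180:380],(600,600),interpolation=3))
f=210/np.tan(np.radians(p["vertical_fov"])/2)
V=np.array(p["view"])
def pf(P):
    q=V[:3,:3]@P+V[:3,3]; th=np.arctan2(np.hypot(q[0],q[1]),-q[2]); k=f*th/np.hypot(q[0],q[1]); return (np.array([p["cx"]+k*q[0],p["cy"]-k*q[1]])-[180,190])*3
a=1.066
for n,r,z in(("knob",.125,.225),("pin out",.06,.206),("pin home",.06,.194),("hub",0,.192)):
    print(n,pf(np.array([.5375+r*np.cos(a),-.0525+r*np.sin(a),z])).round(1))
```

```text
knob [318.8  70.1]
pin out [314.  257.6]
pin home [313.9 239.2]
hub [310.5 390.6]
```

View pics/w5.png

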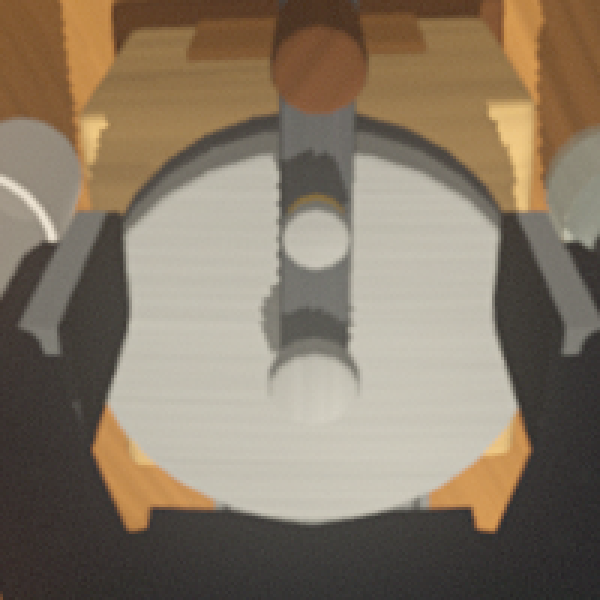

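The pin head sits at crop (315,239). That matches the fully home prediction (314,239), not the "out" one at row 258. Less of the brass collar shows, and the robot is clear of everything.

```bash
python3 -c "
from station import ctrl
print(ctrl.sign_off())"
```

```text
the job is handed in; nothing more can be done
None
```

The crank is locked, with the pin fully home and the gripper clear of everything; I handed the job in at about 22 s of the 72 s allowed.

- **Free play:** I pinched the knob and swung it counter-clockwise until the drive resisted, paused about half a second, then did the same clockwise. By my estimate the counter-clockwise end is near 1.22–1.24 rad in the world frame and the clockwise end near 0.93 rad. The drive was wound about 0.07–0.1 rad at the first end and about 0.05–0.065 rad at the second.
- **Lock:** I set the crank at about 1.07 rad, let go, and pressed the pin with shut fingers. It passed z 203 mm without a hard stop and bottomed at 194 mm with about 12 N.
- **Last checks:** The final wrist picture puts the pin head where a fully home pin should appear. The wrist force read about zero. In the pictures after the press, the cup, the jar and the part of the spoon in view stood where they were. I did not check the loaf, bowl, jam or tin again.
- **Disagreement:** While the knob was pinched, the force readings in the free play disagreed by up to 2–3 N. That left the middle uncertain by about 0.015 rad, within the pin's tolerance of 0.035 rad. It also means the counter-clockwise winding could have been up to about 0.12 rad, over the gentle 0.1 but below the 0.15 that counts as forcing.

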